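# Rosette to the drying cradle

### The job

A freshly lacquered wooden clock rosette lies balanced on the blade of the lifter that stands on the rubber mat. Take the lifter by its wooden handle, carry the rosette level and without the gripper touching it to the empty drying cradle, and lower it so that it lies flat on both rails inside the raised lips. Then draw the lifter out from under it and stand it back on its mat; leave the finished rosette and the other things on the bench where they are.

Things in the scene. Friction and masses are not known exactly. Their poses are not given: they have to be found in the camera images.
- rosette: the rosette to move: loose dark wooden disc 90 mm in diameter, 8 mm thick, with a raised middle (18.5 mm tall overall), about 45 g. Origin: centre of its underside; z up. It starts lying on the lifter's blade, its centre within 5 mm of lifter_blade, overhanging both sides of the blade; only friction holds it.
- lifter: loose hand lifter, about 190 g, standing level on its blade and heel. Origin: level with their undersides; x along it to the blade's tip, z up. Blade: flat aluminium, x 10 to 110 mm, 46 mm wide, z 0 to 3 mm. A cranked neck 8 mm thick rises from its rear end to the handle: straight wooden bar, x -130 to -10 mm, 22 mm wide, z 31 to 59 mm. A heel under the handle's rear end reaches down to z = 0.
- lifter_grip (a point): point at mid-height of the lifter's handle, 45 mm above the lifter's underside, 125 mm behind lifter_blade, near the balance point: pinch the handle here across its width from above, firmly (about 40 N), so that it does not pitch in the fingers
- lifter_blade (a point): top of the lifter's blade, 80 mm ahead of the lifter's origin, 30 mm behind the blade's tip
- lifter_heel (a point): underside of the lifter's heel, 110 mm behind the lifter's origin
- cradle_empty: empty wooden drying cradle, fixed, 102 (x) by 120 (y) mm. Origin: centre of its underside. Two rails run along x on a 6 mm base plate, the 60 mm gap between them open at both ends and above: the blade passes along x in it. Rail tops are 40 mm up; at their outer edges and ends stand 5 mm lips, leaving the disc 7 mm of play each way. -x, the front, faces roughly to the robot.
- cradle_empty_seat (a point): centre of the empty cradle at the height of the rails' upper faces, where the rosette's origin belongs; x along the gap
- cradle_full: the same kind of cradle, fixed, already holding a finished rosette. Origin: centre of its underside. Three places on the bench (left, middle, right) are shared out at random among the two cradles and the mat.
- rosette_done: the finished rosette, the same as the other, lying on the full cradle, its top 58 mm above the bench; it stays there
- mat: grey rubber mat, fixed, 3 mm thick, 290 mm by 130 mm, on which the lifter stands at the start. Its origin is at its underside, on the centre line; the mat reaches from x = -200 to +90 mm and y = -65 to +65 mm, +x roughly away from the robot.
- sanding_block: bystander, to be left alone: cork sanding block 70 x 40 x 30 mm
- glue_jar: bystander, to be left alone: glue jar 56 mm in diameter, 75 mm tall
- try_square: bystander, to be left alone: steel and wood try square, near the robot on its right
- screwdriver: bystander, to be left alone: screwdriver, near the robot on its left
- hammer: bystander, to be left alone: hammer, at the far left
- brush: bystander, to be left alone: brush, at the far side
- tape_measure: bystander, to be left alone: round tape measure, 64 mm in diameter, at the far right
There are look-alikes about, which are no part of the job. There is more than one size of the lifter; the one meant has the size given above.

How it is judged:
On the way, in this order (a step that is already met when the one before it is completed fails the run):
1. the rosette is lifted on the lifter's blade, its underside over 55 mm above the bench (height (world z) of rosette above 0.055 m and distance between rosette and lifter_blade below 0.03 m), for 0.2 s.
2. the rosette lies flat on the empty cradle's rails, inside the lips (horizontal distance between rosette and cradle_empty_seat below 0.013 m and z of rosette in the frame of cradle_empty_seat between -0.003 and 0.003 m and angle between rosette's own z axis and vertical below 0.05 rad), for 0.2 s.
At the end, for the whole second after the job is handed in: The rosette rests flat (0.05 rad, 3 mm) on both rails of the empty cradle inside the lips (within 13 mm of the centre); the lifter stands level (0.05 rad), at rest, blade and heel on the mat; the finished rosette is within 15 mm, the other things within 30 mm of where they were (all of step 2 and x of lifter_blade in the frame of mat between -0.2 and 0.09 m and y of lifter_blade in the frame of mat between -0.065 and 0.065 m and x of lifter_heel in the frame of mat between -0.2 and 0.09 m and y of lifter_heel in the frame of mat between -0.065 and 0.065 m and height (world z) of lifter_blade below 0.01 m and height (world z) of lifter_heel below 0.007 m and angle between lifter's own z axis and vertical below 0.05 rad and linear speed of each of rosette, lifter below 0.02 m/s and distance of rosette_done from where it was at the start of the episode below 0.015 m and distance of each of sanding_block, glue_jar, try_square, screwdriver, hammer, brush, tape_measure from where it was at the start of the episode below 0.03 m); the robot touches nothing.
It fails at once if the rosette tips by more than 0.25 rad (angle between rosette's own z axis and vertical above 0.25 rad).
It fails at once if the gripper or arm touches the rosette (contact force between any of the fingers, the arm and rosette above 0.3 N).
It fails at once if the finished rosette is moved by more than 15 mm (distance of rosette_done from where it was at the start of the episode above 0.015 m).
It fails at once if a bystander is moved by more than 30 mm (distance of any of sanding_block, glue_jar, try_square, screwdriver, hammer, brush, tape_measure from where it was at the start of the episode above 0.03 m).
It also fails if it takes over 72 s, if anything falls off the work surface, if the arm or the gripper's body presses on something with over 40 N, if the wrist force passes 120 N, or if a joint passes its speed limit or range.

### The arm

A 6-joint arm with a two-finger parallel gripper is mounted at the origin on the work surface. World frame = base frame: x ahead of the robot, y to its left, z up, the work surface at z = 0. Lengths are in m, angles in rad, forces in N, time in s.
With the tool pointing down it reaches from about 0.325 to 0.9 m from the base axis. Payload 6.1 kg.
Tool frame: the origin (TCP) lies midway between the tips of the shut fingers; the grasp point (between the pads) lies 19 mm behind it (grip_point_offset is the distance from the TCP to the grasp point, in m); z points along the fingers, y is the line along which they close (so a half turn about z gives the same grasp; the last joint's range is limited). The gripper opens to 85 mm and grips with 20 to 120 N. Pads are 22 mm wide; open, the fingers measure 114 mm over their backs; the gripper's body (76 mm by 85 mm) begins 54 mm behind the grasp point. The pads swing forward as they close: fully open they stand 13 mm farther back than shut.
Start: joints at [1.03, 0.22, 1.526, -0, 1.395, -0.126], TCP at [0.252, 0.572, 0.231] pointing down, gripper open.
Joint ranges: [-2.98, 2.98], [-0.91, 2.08], [0.09, 2.57], [-1.24, 4.39], [0.2, 2.65], [-2.68, 2.68]. Speed limits (rad/s): [2.57, 2.57, 3.01, 3.14, 3.14, 3.14].

### API

Orientations are given as a 3x3 rotation matrix whose columns are the frame's x, y, z axes.
In Python, from workcell import sense, capture, sign_off, outline_of, spot_point, grip_point_offset gives the robot as it stands.
- The arm moves only by the tool jog_arm, never from a script. Its argument "moves" is a list of rows, each a list of 6 numbers: the shift along the tool's x, y, z in mm, then the turn, a rotation vector about the tool's x, y, z in rad. A call has 1 to 8 rows; each row is the pose to reach, as a shift and turn from the pose commanded when the call began, along the tool's axes at that moment; what a row does not reach only later rows make up. A row lasts 1/8 s, in which the tool goes at most 62.5 mm and 10.7 degrees, less where a joint would pass 70% of its speed; a pose out of reach is approached as far as the arm can. A call with a gripper value outside its range is refused whole. "fingers" is the finger opening in mm, from 0 to 85.4, set as the call begins (left out, the last holds). The fingers move at their own pace and stop on an object; "grip_force" is the grip in N (left out, the last holds). Time passes only in rows, so rows that repeat a pose let the fingers close. It gives the time, the measured TCP pose, the force, the opening and the grip force at its end, in the units of the state.
- sense(): the state, without advancing time (a new reading comes with each control period).
- capture(name): name is "scene" or "side" or "wrist"; returns a dict with "pixels" (384x512x3 uint8, blue, green, red), "K" (3x3 intrinsics, pixels), "rvec" (rotation vector, rad) and "tvec" (3), from world to camera coordinates, as OpenCV has them. Camera axes: x right, y down, z forward; pixel columns grow to the right and rows downward; lengths in m; the calibration is good to about 2 mm. A picture is of the moment at which its call begins. There is no depth.
- sign_off(): hands the job in; it is judged then, once.
Trained networks look in a picture, given as the dict that the camera call returned (one of the last four; its "shot" number tells which), for a name from the list of things; names that differ only in an ending like _2 or _b are one class to them, and where a whole thing is asked for, a point or a joint stands for the part that bears it (a point fixed in the world has none). Each returns a list of dicts, best first, with "confidence" (0 to 1); they miss things now and then, are a little off and sometimes report something else, mostly with a low value. They report only what shows in the picture. A call takes as long as a camera call. They do not tell look-alikes from the thing itself.
- outline_of(picture, thing): "region" (384x512 bool, what is visible of it) and "box" ([left, top, width, height] in pixels, round what is visible of it).
- spot_point(picture, thing): "point" ([column, row] in pixels: a listed point, or the origin of a listed thing).
The state is a dict: "time_s": time; "joint_pos": joint angles; "qd": joint speeds; "tau": joint torques, N m; "position": TCP position; "eef_rot": TCP orientation; "force": force on the tool from outside, world axes, zero at the start; "moment": the same for the moment, N m; "width": opening from 0.0 (shut) to 1.0 (fully open); "grip_force": force on a finger pad.
Only numpy, scipy, OpenCV 4.12 (cv2) and the standard library are available. Lean on these libraries where they do the work, as an engineer would, in place of code of your own. Each camera call takes 0.05 s, during which the arm holds its last target. There are 200 camera calls.

## Working session

There is one attempt and no reset: what is moved stays moved. The work goes in short steps, Python scripts to look and compute and a tool call to move; the robot and the scene stay as the last step left them, time stands still between calls to the robot, and variables do not carry over. Pictures are saved under pics/ and viewed, at most 10 in all, crops included, and the job is handed in when it is done.

Besides the shell and the picture viewer there is one more tool, called by a JSON object that holds its "op" and its "data". jog_arm: Moves the arm, as the interface text tells. Its arguments: {"type":"object","properties":{"moves":{"type":"array"},"fingers":{"type":"number"},"grip_force":{"type":"number"}},"required":["moves"]}

```bash
mkdir -p pics; cat > h.py <<'E'
import numpy as np, cv2
from workcell import *
def cam(p):
    R=cv2.Rodrigues(np.array(p["rvec"],float))[0]; return np.array(p["K"],float),R,np.array(p["tvec"],float).ravel()
def ray(p,uv,z):
    K,R,t=cam(p); d=R.T@np.linalg.solve(K,[uv[0],uv[1],1.]); c=-R.T@t
    return c+d*(z-c[2])/d[2]
def proj(p,X):
    K,R,t=cam(p); q=K@(R@np.array(X,float)+t); return q[:2]/q[2]
def tri(ps,uvs):
    A=[];b=[]
    for p,uv in zip(ps,uvs):
        K,R,t=cam(p); d=R.T@np.linalg.solve(K,[uv[0],uv[1],1.]); d/=np.linalg.norm(d); c=-R.T@t
        M=np.eye(3)-np.outer(d,d); A.append(M); b.append(M@c)
    return np.linalg.solve(sum(A),sum(b))
E
python3 - <<'E'
from h import *
Z=dict(lifter_grip=.048,lifter_blade=.006,lifter_heel=.003,lifter=.003,rosette=.006,cradle_empty_seat=.04,cradle_empty=0,cradle_full=0,mat=0,rosette_done=.04,glue_jar=0,sanding_block=0)
P={}
for n in("scene","side"):
    p=capture(n); P[n]=p; cv2.imwrite(f"pics/{n}0.png",p["pixels"])
    print(n,np.round(-cam(p)[1].T@cam(p)[2],3))
    for t,z in Z.items():
        for r in spot_point(p,t)[:3]: print(t,round(r["confidence"],2),np.round(r["point"]),np.round(ray(p,r["point"],z),3))
np.save("P.npy",P,allow_pickle=True)
E
```

```text
scene [ 0.774 -0.527  0.785]
lifter_grip 0.89 [169. 284.] [ 0.453 -0.312  0.048]
lifter_grip 0.71 [ 79. 243.] [ 0.194 -0.321  0.048]
lifter_blade 0.79 [106. 267.] [ 0.269 -0.332  0.006]
lifter_blade 0.67 [212. 322.] [ 0.57  -0.332  0.006]
lifter_heel 0.66 [152. 278.] [ 0.389 -0.305  0.003]
lifter_heel 0.65 [ 79. 239.] [ 0.151 -0.3    0.003]
lifter_heel 0.44 [323. 187.] [0.662 0.146 0.003]
lifter 0.77 [185. 304.] [ 0.494 -0.324  0.003]
lifter 0.61 [ 92. 255.] [ 0.215 -0.32   0.003]
rosette 0.77 [214. 323.] [ 0.576 -0.331  0.006]
rosette 0.62 [294. 216.] [0.626 0.012 0.006]
cradle_empty_seat 0.69 [308. 138.] [0.559 0.284 0.04 ]
cradle_empty 0.81 [301. 143.] [ 0.536  0.293 -0.   ]
cradle_full 0.78 [295. 216.] [0.625 0.017 0.   ]
cradle_full 0.34 [325. 185.] [0.663 0.158 0.   ]
mat 0.92 [205. 323.] [ 0.556 -0.339  0.   ]
mat 0.46 [185. 303.] [ 0.493 -0.321  0.   ]
rosette_done 0.68 [296. 207.] [0.626 0.017 0.04 ]
glue_jar 0.85 [284. 275.] [ 0.667 -0.157  0.   ]
sanding_block 0.71 [303. 144.] [0.545 0.291 0.   ]
sanding_block 0.7 [324. 183.] [0.657 0.164 0.   ]
side [ 0.418 -0.857  0.964]
[... 298 characters left out ...]
0.308  0.003]
lifter_heel 0.39 [344. 181.] [0.812 0.037 0.003]
lifter 0.89 [262. 288.] [ 0.496 -0.311  0.003]
lifter 0.78 [155. 306.] [ 0.223 -0.325  0.003]
lifter 0.62 [313. 233.] [ 0.666 -0.155  0.003]
rosette 0.84 [295. 290.] [ 0.579 -0.33   0.006]
cradle_empty_seat 0.66 [252. 128.] [0.547 0.304 0.04 ]
cradle_empty 0.94 [252. 135.] [0.545 0.313 0.   ]
cradle_full 0.95 [288. 188.] [0.628 0.032 0.   ]
mat 0.9 [286. 293.] [ 0.554 -0.332  0.   ]
rosette_done 0.96 [289. 179.] [0.628 0.036 0.04 ]
rosette_done 0.42 [295. 288.] [ 0.573 -0.344  0.04 ]
glue_jar 0.65 [311. 235.] [ 0.658 -0.159  0.   ]
glue_jar 0.46 [221. 290.] [ 0.39  -0.302  0.   ]
sanding_block 0.67 [290. 161.] [0.659 0.158 0.   ]
```

View pics/scene0.png

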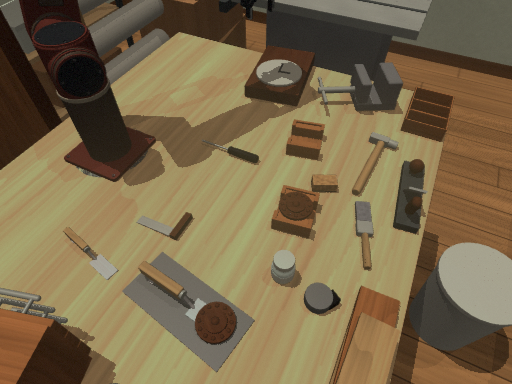

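View pics/side0.png

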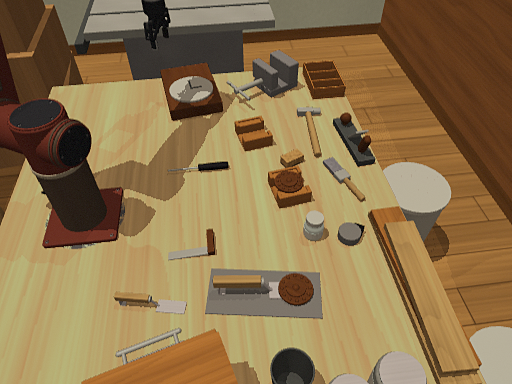

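The images show the lifter on the mat on the right, with its handle at scene (169,284) and the rosette at (214,323). The full cradle is in the middle at (297,207) and the empty one on the left at (305,140). The smaller look-alike lifter is off the mat at (90,253).

```bash
python3 - <<'E'
from h import *
s=sense(); print(s["time_s"],s["position"],np.round(s["eef_rot"],3),grip_point_offset,s["width"])
p=capture("wrist"); K,R,t=cam(p); E=np.array(s["eef_rot"])
print("cam in tool",np.round(E.T@(-R.T@t-np.array(s["position"])),3)); print(np.round(E.T@R.T,3),K)
E
```

```text
1.3 [0.25185404 0.57200765 0.23131834] [[-0.915  0.403 -0.   ]
 [ 0.403  0.915  0.   ]
 [ 0.     0.    -1.   ]] 0.0187 0.9960244647287284
cam in tool [ 0.083 -0.    -0.144]
[[ 0.001 -0.947 -0.321]
 [ 1.     0.001 -0.001]
 [ 0.001 -0.321  0.947]] [[336.44833796   0.         255.92493593]
 [  0.         336.44833796 194.02337163]
 [  0.           0.           1.        ]]
```

{"op": "jog_arm", "data": {"moves": [[-175, -72, 0, 0, 0, -0.2], [-350, -143, 0, 0, 0, -0.415], [-350, -143, 0, 0, 0, -0.415], [-350, -143, 0, 0, 0, -0.415], [-350, -143, 0, 0, 0, -0.415], [-350, -143, 0, 0, 0, -0.415], [-350, -143, 0, 0, 0, -0.415], [-350, -143, 0, 0, 0, -0.415]]}}

```text
time_s: 2.35
position: [0.5147, 0.2997, 0.2312]
eef_rot: [[-1.0, 0.002, -0.001], [0.002, 1.0, 0.0], [0.001, 0.0, -1.0]]
force: [-0.2, 0.7, -0.7]
width: 1.0
grip_force: 0.0
```

```bash
python3 - <<'E'
from h import *
s=sense(); print(s["position"],np.round(s["eef_rot"],3))
p=capture("wrist"); cv2.imwrite("pics/w1.png",p["pixels"]); np.save("w1.npy",p,allow_pickle=True)
for t,z in (("cradle_empty_seat",.04),("cradle_empty",0)):
    for r in spot_point(p,t)[:2]: print(t,r["confidence"],r["point"],ray(p,r["point"],z))
r=outline_of(p,"cradle_empty")[0]; m=r["region"]; print(r["box"])
ys,xs=np.nonzero(m)
W=np.array([ray(p,(x,y),.045)[:2] for x,y in zip(xs,ys)],np.float32); print(cv2.minAreaRect(W*1000))
E
```

```text
[0.51473193 0.29971569 0.23118896] [[-1.     0.002 -0.001]
 [ 0.002  1.     0.   ]
 [ 0.001  0.    -1.   ]]
cradle_empty_seat 0.81 [253.4, 196.6] [0.54771597 0.29677359 0.04      ]
cradle_empty 0.73 [248.9, 179.1] [0.54011072 0.29126555 0.        ]
[180.1, 129.7, 135.9, 123.8]
((542.68408203125, 294.3362121582031), (111.27440643310547, 121.1329574584961), 11.369263648986816)
```

View pics/w1.png

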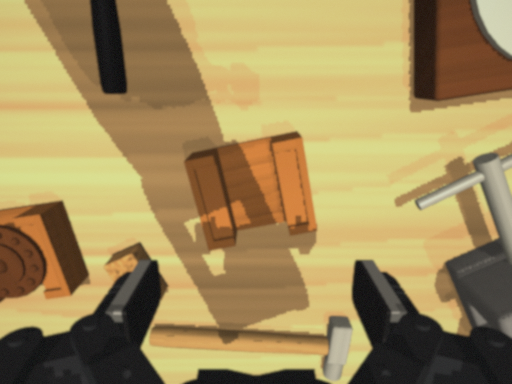

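```bash
cat >> h.py <<'E'
from scipy.optimize import minimize
def boxes_mask(p,v,boxes):
    m=np.zeros((384*4,512*4),np.uint8); c,s=np.cos(v[2]),np.sin(v[2])
    for b in boxes:
        q=np.array([proj(p,[v[0]+c*x-s*y,v[1]+s*x+c*y,z]) for x in b[:2] for y in b[2:4] for z in b[4:6]])
        cv2.fillConvexPoly(m,np.round(cv2.convexHull(np.float32(q))*4+1.5).astype(np.int32),1)
    return m
CR=[(-.051,.051,-.06,-.03,0,.045),(-.051,.051,.03,.06,0,.045),(-.051,.051,-.06,.06,0,.006)]
def fit(p,region,boxes,v0):
    R=cv2.resize(region.astype(np.uint8),None,fx=4,fy=4,interpolation=cv2.INTER_NEAREST)
    f=lambda u:(lambda m:-(m&R).sum()/(m|R).sum())(boxes_mask(p,np.array(u)*[.01,.01,.1],boxes))
    u0=np.array(v0)/[.01,.01,.1]
    r=minimize(f,u0,method="Nelder-Mead",options=dict(initial_simplex=u0+np.vstack([np.zeros(3),np.eye(3)])))
    return r.x*[.01,.01,.1],-r.fun
E
python3 - <<'E'
from h import *
p=np.load("w1.npy",allow_pickle=True).item()
m=outline_of(p,"cradle_empty")[0]["region"]
for y in(.1,.25):
    v,i=fit(p,m,CR,[.545,.295,y]); print(v,i)
for b in CR: print([np.round(proj(p,[v[0]+np.cos(v[2])*x-np.sin(v[2])*yy,v[1]+np.sin(v[2])*x+np.cos(v[2])*yy,.045])) for x in b[:2] for yy in b[2:4]])
o=cv2.resize(p["pixels"][110:270,160:340],None,fx=4,fy=4,interpolation=cv2.INTER_CUBIC)
for b,c in((CR,(0,255,0)),):
    cs=cv2.findContours(boxes_mask(p,v,b),cv2.RETR_LIST,cv2.CHAIN_APPROX_NONE)[0]
    cv2.drawContours(o,[k-np.array([640,440]) for k in cs],-1,c,1)
# seat point
q=(proj(p,[v[0],v[1],.04])-[160,110])*4; cv2.circle(o,tuple(int(a) for a in q),3,(255,0,0),-1)
cv2.imwrite("pics/o1.png",o)
E
```

```text
[ 0.60981481  0.46092593 -0.52222222] -0.0
[ 0.58388889  0.48388889 -0.79444444] -0.0
[array([435., 158.]), array([452., 179.]), array([355., 224.]), array([373., 242.])]
[array([484., 218.]), array([499., 236.]), array([406., 276.]), array([421., 292.])]
[array([435., 158.]), array([499., 236.]), array([355., 224.]), array([421., 292.])]h.py:26: RuntimeWarning: overflow encountered in scalar negative
  f=lambda u:(lambda m:-(m&R).sum()/(m|R).sum())(boxes_mask(p,np.array(u)*[.01,.01,.1],boxes))
```

View pics/o1.png

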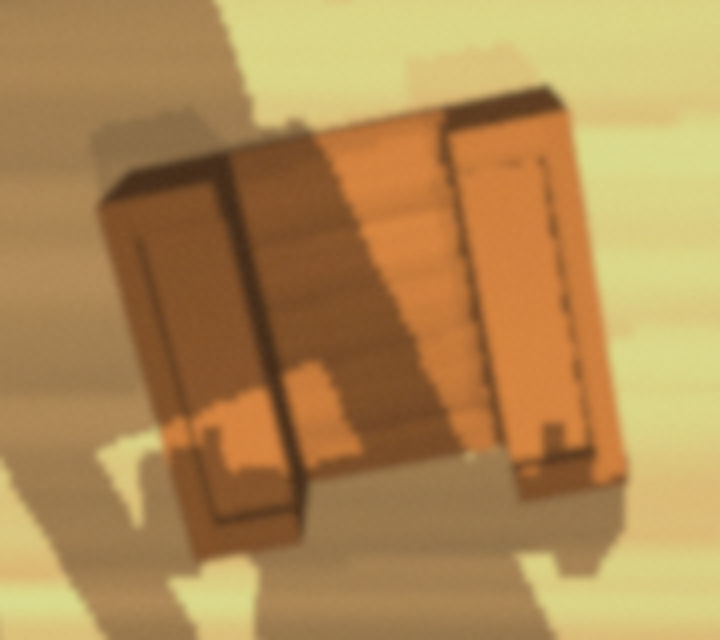

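The crop shows the lip-top corners at about (185,161), (302,137), (317,230) and (209,249). I'll compute the pose from those corners and also refit the silhouette with the unsigned bug fixed.

```bash
sed -i 's/-(m&R).sum()\/(m|R).sum()/-float((m\&R).sum())\/float((m|R).sum())/' h.py
python3 - <<'E'
from h import *
p=np.load("w1.npy",allow_pickle=True).item()
c=np.array([ray(p,q,.045)[:2] for q in((185,161),(302.5,137),(316.7,230),(209.2,249.2))])
print(c.mean(0),[np.linalg.norm(c[i]-c[i-1]) for i in range(4)]); d=c[2]+c[3]-c[0]-c[1]; print("yaw",np.arctan2(d[1],d[0]))
p=capture("wrist"); m=outline_of(p,"cradle_empty")[0]["region"]
print(fit(p,m,CR,[.545,.295,.2]))
E
```

```text
[0.54585041 0.29658169] [np.float64(0.10081743206899738), np.float64(0.1191884792044448), np.float64(0.10169920865609636), np.float64(0.11882326949416938)]
yaw 0.19589809781801876
(array([0.54686009, 0.29556572, 0.20176783]), np.float64(0.9784715355276169))
```

{"op": "jog_arm", "data": {"moves": [[58, -611, -20, 0, 0, 0.15], [58, -611, -20, 0, 0, 0.15], [58, -611, -20, 0, 0, 0.15], [58, -611, -20, 0, 0, 0.15], [58, -611, -20, 0, 0, 0.15], [58, -611, -20, 0, 0, 0.15], [58, -611, -20, 0, 0, 0.15], [58, -611, -20, 0, 0, 0.15]]}}

```text
time_s: 3.7
position: [0.4672, -0.1989, 0.2481]
eef_rot: [[-0.989, 0.148, 0.001], [0.148, 0.989, -0.0], [-0.001, -0.0, -1.0]]
force: [0.6, -0.3, 0.8]
width: 0.999
grip_force: 0.0
```

```bash
python3 - <<'E'
from h import *
s=sense(); E=np.array(s["eef_rot"]); print(s["time_s"],s["position"],np.round(E,3))
print(E.T@(np.array([.457,-.311,.251])-s["position"])*1000, np.arctan2(E[1,0],E[0,0]))
E
```

```text
3.7 [ 0.46721257 -0.19889427  0.24810896] [[-0.989  0.148  0.001]
 [ 0.148  0.989 -0.   ]
 [-0.001 -0.    -1.   ]]
[  -6.53194393 -112.38126797   -2.8519982 ] 2.9927178982004055
```

{"op": "jog_arm", "data": {"moves": [[-6, -112, -3, 0, 0, 0], [-6, -112, -3, 0, 0, 0], [-6, -112, -3, 0, 0, 0], [-6, -112, -3, 0, 0, 0]]}}

```text
time_s: 4.2
position: [0.4567, -0.3083, 0.2503]
eef_rot: [[-0.989, 0.149, -0.0], [0.149, 0.989, 0.001], [0.0, 0.001, -1.0]]
force: [-0.3, 0.6, 0.2]
width: 1.001
grip_force: 0.0
```

```bash
python3 - <<'E'
from h import *
s=sense(); E=np.array(s["eef_rot"]); print(s["time_s"],s["position"])
p=capture("wrist"); np.save("w2.npy",p,allow_pickle=True)
cv2.imwrite("pics/w2.png",cv2.resize(p["pixels"],(768,576),interpolation=cv2.INTER_CUBIC))
for t,z in (("lifter_grip",.048),("lifter_blade",.006),("lifter_heel",.003),("lifter",.003),("rosette",.006),("mat",0)):
    for r in spot_point(p,t)[:2]: print(t,round(r["confidence"],2),r["point"],np.round(ray(p,r["point"],z),4))
m=outline_of(p,"rosette")[0]["region"]; 
ys,xs=np.nonzero(m); W=np.float32([ray(p,(x,y),.012)[:2]*1000 for x,y in zip(xs,ys)]); print("ros",cv2.minEnclosingCircle(W))
m=outline_of(p,"lifter")[0]["region"]; print(m.sum())
L=[(-.13,-.01,-.011,.011,.034,.062),]
ys,xs=np.nonzero(m); W=np.float32([ray(p,(x,y),.062)[:2]*1000 for x,y in zip(xs,ys)])
print("lift",cv2.minAreaRect(W))
E
```

```text
4.2 [ 0.45672346 -0.30832943  0.25033902]
lifter_grip 0.62 [252.7, 163.4] [ 0.4561 -0.312   0.048 ]
lifter 0.74 [254.3, 189.8] [ 0.4997 -0.3171  0.003 ]
rosette 0.91 [256.0, 248.8] [ 0.5782 -0.3267  0.006 ]
ros ((578.3008422851562, -328.7090759277344), 46.07178497314453)
235
lift ((304.743408203125, -332.62762451171875), (28.172380447387695, 5.4260478019714355), 81.4655532836914)
```

View pics/w2.png

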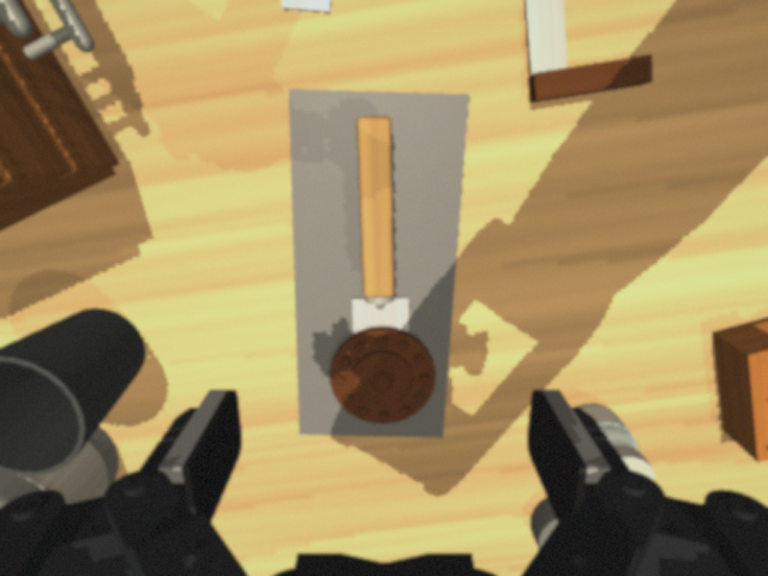

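The wooden handle's top runs from view (358–391,118) to (363–395,297). The rosette is at (382,375) and the mat corners are at (290,91), (468,96), (443,437) and (300,434).

```bash
python3 - <<'E'
from h import *
p=np.load("w2.npy",allow_pickle=True).item()
def w(q,z): return np.array([ray(p,(np.array(a)+.5)/1.5-.5,z)[:2] for a in q])
h=w([(358,117),(391,117),(363,298),(395,298)],.062)
r,f=h[:2].mean(0),h[2:].mean(0); d=f-r; L=np.linalg.norm(d); d/=L
print("handle",r,f,L,np.linalg.norm(h[0]-h[1]),"yaw",np.arctan2(d[1],d[0]))
o=(r+.13*d+f+.01*d)/2; print("origin",o,"grip",o-.045*d,"blade",o+.08*d)
m=w([(290,91),(468,96),(443,437),(300,434)],.003); print("mat",m.round(3).tolist())
e=m[2]+m[3]-m[0]-m[1]; y=np.arctan2(e[1],e[0]); print("mat yaw",y, "origin",m.mean(0)+.055*np.array([np.cos(y),np.sin(y)]))
s=sense();E=np.array(s["eef_rot"]); g=o-.045*d
print("tool delta",E.T@(np.r_[g,.048-grip_point_offset]-s["position"])*1000,"turn z",-(np.arctan2(d[1],d[0])-(np.arctan2(-E[1,0],-E[0,0]))))
E
```

```text
handle [ 0.37151383 -0.30189185] [ 0.49003009 -0.31723383] 0.11950514619508078 0.020539233591199323 yaw -0.12873458433393428
origin [ 0.50019272 -0.31854939] grip [ 0.45556509 -0.31277232] blade [ 0.57953073 -0.32881973]
mat [[0.344, -0.36], [0.367, -0.234], [0.651, -0.284], [0.629, -0.412]]
mat yaw -0.17577462511530004 origin [ 0.55208955 -0.33201044]
tool delta [  0.68968492  -4.29953198 221.39845378] turn z -0.02023560502606217
```

{"op": "jog_arm", "data": {"moves": [[0.7, -4.3, 60, 0, 0, -0.02], [0.7, -4.3, 120, 0, 0, -0.02], [0.7, -4.3, 160, 0, 0, -0.02], [0.7, -4.3, 185, 0, 0, -0.02], [0.7, -4.3, 205, 0, 0, -0.02], [0.7, -4.3, 216, 0, 0, -0.02], [0.7, -4.3, 221, 0, 0, -0.02], [0.7, -4.3, 221, 0, 0, -0.02]], "fingers": 60}}

```text
time_s: 5.65
position: [0.4555, -0.3134, 0.0299]
eef_rot: [[-0.992, 0.129, 0.0], [0.129, 0.992, -0.0], [-0.0, -0.0, -1.0]]
force: [-0.4, -0.4, 0.3]
width: 0.697
grip_force: 0.0
```

```bash
python3 - <<'E'
from h import *
s=sense(); print(s["position"],s["force"],s["width"])
p=capture("wrist"); cv2.imwrite("pics/w3.png",p["pixels"])
E
```

```text
[ 0.45554968 -0.313415    0.02991949] [-0.40856677 -0.42946621  0.31983   ] 0.6972026156791984
```

View pics/w3.png

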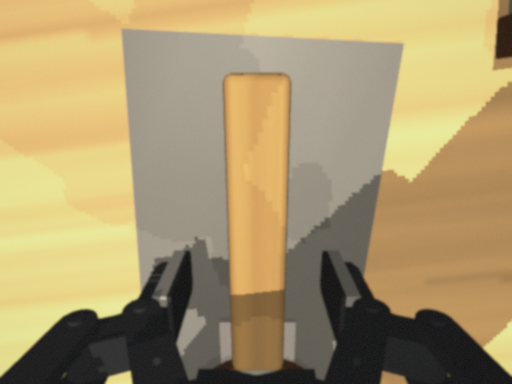

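The handle (column 257) is centred between the fingers (about 175 and 340), so I'll close in two stages.

{"op": "jog_arm", "data": {"moves": [[0, 0, 0, 0, 0, 0], [0, 0, 0, 0, 0, 0], [0, 0, 0, 0, 0, 0], [0, 0, 0, 0, 0, 0]], "fingers": 25, "grip_force": 20}}

```text
time_s: 6.2
position: [0.4554, -0.3133, 0.0297]
eef_rot: [[-0.992, 0.129, 0.0], [0.129, 0.992, -0.0], [-0.0, -0.0, -1.0]]
force: [-0.6, 0.0, 0.2]
width: 0.293
grip_force: 0.0
```

{"op": "jog_arm", "data": {"moves": [[0, 0, 0, 0, 0, 0], [0, 0, 0, 0, 0, 0], [0, 0, 0, 0, 0, 0], [0, 0, 0, 0, 0, 0], [0, 0, 0, 0, 0, 0], [0, 0, 0, 0, 0, 0]], "fingers": 15, "grip_force": 42}}

```text
time_s: 6.95
position: [0.4554, -0.3132, 0.0298]
eef_rot: [[-0.992, 0.129, 0.0], [0.129, 0.992, -0.0], [-0.0, -0.0, -1.0]]
force: [-0.2, 1.7, 4.0]
width: 0.251
grip_force: 42.0
```

```bash
python3 - <<'E'
from h import *
s=sense(); print(s["position"],s["force"],s["moment"],s["width"]*85.4,s["grip_force"])
p=capture("scene")
for t,z in (("rosette",.006),("lifter_grip",.048)):
    for r in spot_point(p,t)[:2]: print(t,round(r["confidence"],2),r["point"],np.round(ray(p,r["point"],z),4))
E
```

```text
[ 0.45543193 -0.3132434   0.02975136] [-0.16727538  1.73681645  4.02940044] [ 0.23662637  0.07508947 -0.0091667 ] 21.412061506746173 41.95166051387787
lifter_grip 0.73 [80.3, 243.6] [ 0.1992 -0.3211  0.048 ]
lifter_grip 0.65 [166.5, 285.3] [ 0.4495 -0.3176  0.048 ]
```

{"op": "jog_arm", "data": {"moves": [[0, 0, -2, 0, 0, 0], [0, 0, -6, 0, 0, 0], [0, 0, -13, 0, 0, 0], [0, 0, -22, 0, 0, 0], [0, 0, -31, 0, 0, 0], [0, 0, -38, 0, 0, 0], [0, 0, -42, 0, 0, 0], [0, 0, -43, 0, 0, 0]]}}

```text
time_s: 8.1
position: [0.4554, -0.3133, 0.0729]
eef_rot: [[-0.992, 0.129, 0.0], [0.129, 0.992, -0.0], [-0.0, -0.0, -1.0]]
force: [-0.5, 0.7, -2.4]
width: 0.252
grip_force: 41.1
```

```bash
python3 - <<'E'
from h import *
s=sense(); print(s["position"],np.array(s["force"]).round(1),s["width"]*85.4)
p=capture("side"); cv2.imwrite("pics/s4.png",cv2.resize(p["pixels"][170:350,160:400],None,fx=3,fy=3,interpolation=cv2.INTER_CUBIC))
E
```

```text
[ 0.45543289 -0.31332124  0.07294119] [-0.5  0.7 -2.4] 21.513982426455375
```

View pics/s4.png

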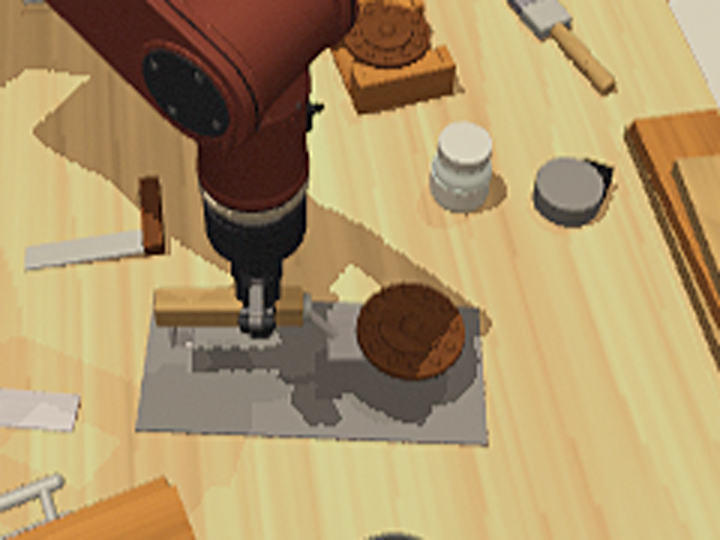

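The rosette lies level on the raised blade at (410,330), with the gripper clear of it. Next I raise it further and turn to the cradle's yaw.

{"op": "jog_arm", "data": {"moves": [[0, 0, -3, 0, 0, -0.01], [0, 0, -9, 0, 0, -0.045], [0, 0, -19, 0, 0, -0.1], [0, 0, -31, 0, 0, -0.165], [0, 0, -42, 0, 0, -0.23], [0, 0, -51, 0, 0, -0.285], [0, 0, -56, 0, 0, -0.317], [0, 0, -57, 0, 0, -0.328]]}}

```text
time_s: 9.15
position: [0.4555, -0.3134, 0.13]
eef_rot: [[-0.98, -0.198, 0.001], [-0.198, 0.98, -0.001], [-0.0, -0.001, -1.0]]
force: [0.0, -0.1, -2.6]
width: 0.254
grip_force: 41.2
```

```bash
python3 - <<'E'
from h import *
s=sense(); E=np.array(s["eef_rot"]); print(s["position"],np.arctan2(-E[1,0],-E[0,0]))
print(E.T@(np.array([.4246,.2715,.13])-s["position"])*1000)
E
```

```text
[ 0.45550771 -0.31339688  0.13000514] 0.19894329298671906
[-8.52971711e+01  5.79468677e+02 -3.03224965e-01]
```

{"op": "jog_arm", "data": {"moves": [[-0.6, 4, 0, 0, 0, 0], [-2.1, 14, 0, 0, 0, 0], [-4.4, 30, 0, 0, 0, 0], [-7.9, 54, 0, 0, 0, 0], [-12.3, 84, 0, 0, 0, 0], [-16.8, 114, 0, 0, 0, 0], [-21.2, 144, 0, 0, 0, 0], [-25.6, 174, 0, 0, 0, 0]]}}

```text
time_s: 10.15
position: [0.4455, -0.1351, 0.1295]
eef_rot: [[-0.98, -0.198, -0.0], [-0.198, 0.98, 0.0], [-0.0, 0.0, -1.0]]
force: [-0.2, -0.4, -2.2]
width: 0.25
grip_force: 41.3
```

{"op": "jog_arm", "data": {"moves": [[-4.4, 30, 0, 0, 0, 0], [-8.8, 60, 0, 0, 0, 0], [-13.2, 90, 0, 0, 0, 0], [-17.6, 120, 0, 0, 0, 0], [-22, 150, 0, 0, 0, 0], [-26.4, 180, 0, 0, 0, 0], [-30.9, 210, 0, 0, 0, 0], [-35.3, 240, 0, 0, 0, 0]]}}

```text
time_s: 11.15
position: [0.4322, 0.1067, 0.1295]
eef_rot: [[-0.98, -0.198, -0.0], [-0.198, 0.98, 0.0], [-0.0, 0.0, -1.0]]
force: [-0.9, 0.2, -2.4]
width: 0.251
grip_force: 41.3
```

{"op": "jog_arm", "data": {"moves": [[-4.4, 30, 0, 0, 0, 0], [-8.8, 60, 0, 0, 0, 0], [-12.9, 88, 0, 0, 0, 0], [-16.5, 112, 0, 0, 0, 0], [-19.4, 132, 0, 0, 0, 0], [-21.8, 148, 0, 0, 0, 0], [-23.4, 159, 0, 0, 0, 0], [-24.4, 165, 0, 0, 0, 0]]}}

```text
time_s: 12.15
position: [0.4246, 0.2717, 0.1296]
eef_rot: [[-0.98, -0.197, -0.0], [-0.197, 0.98, -0.0], [0.0, -0.0, -1.0]]
force: [0.1, -0.2, -2.6]
width: 0.253
grip_force: 41.3
```

{"op": "jog_arm", "data": {"moves": [[0, 0, 0, 0, 0, 0], [0, 0, 0, 0, 0, 0]]}}

```text
time_s: 12.4
position: [0.425, 0.2708, 0.1295]
eef_rot: [[-0.981, -0.196, -0.0], [-0.196, 0.981, -0.0], [0.0, -0.0, -1.0]]
force: [-0.1, 0.3, -2.5]
width: 0.251
grip_force: 41.3
```

```bash
python3 - <<'E'
from h import *
s=sense(); print(s["time_s"],s["position"],np.array(s["force"]).round(1))
ps=[];
for n in("scene","side"):
    p=capture(n); x0,y0=(240,80) if n=="scene" else (180,70)
    cv2.imwrite(f"pics/t_{n}.png",p["pixels"])
    m=outline_of(p,"rosette")
    for r in m[:3]: print(n,r["confidence"],r["box"])
    for r in spot_point(p,"rosette")[:3]: print(n,round(r["confidence"],2),r["point"],ray(p,r["point"],.106))
    print("expected",proj(p,np.r_[np.array(s["position"])[:2]+.124*np.array([np.cos(.199),np.sin(.199)]),.106]))
a=[cv2.imread(f"pics/t_{n}.png") for n in("scene","side")]
cv2.imwrite("pics/t.png",np.hstack([cv2.resize(a[0][60:200,230:360],None,fx=3,fy=3,interpolation=cv2.INTER_CUBIC),cv2.resize(a[1][50:190,180:310],None,fx=3,fy=3,interpolation=cv2.INTER_CUBIC)]))
E
```

```text
12.4 [0.42498459 0.27076608 0.12950067] [-0.1  0.3 -2.5]
scene 0.75 [242.7, 90.2, 53.1, 33.7]
scene 0.58 [296.6, 107.6, 28.9, 19.5]
scene 0.59 [307.1, 119.2] [0.5460782  0.28757096 0.106     ]
expected [308.15636456 117.75725259]
side 0.74 [236.3, 105.0, 30.6, 14.5]
side 0.77 [251.1, 115.2] [0.54193127 0.28849762 0.106     ]
side 0.4 [230.0, 120.5] [0.46812976 0.26939063 0.106     ]
expected [252.1973114  113.89415908]
```

View pics/t.png

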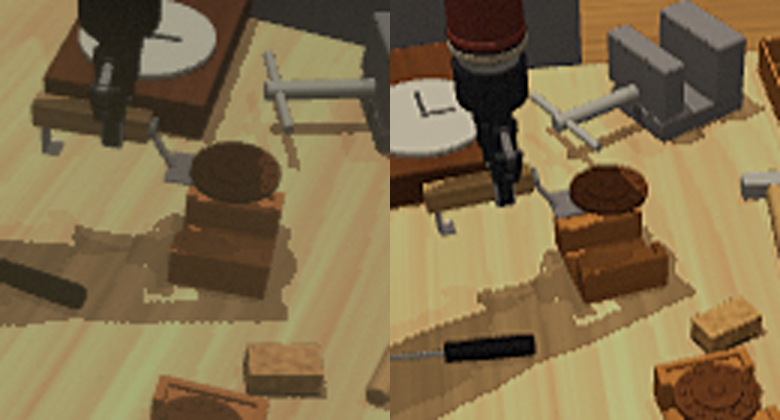

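The crop shows the rosette level on the blade, directly over the empty cradle. I'll check its offset using the outlines from both cameras.

```bash
python3 - <<'E'
from h import *
from scipy.optimize import least_squares
D=[]
for n in("scene","side"):
    p=capture(n); r=outline_of(p,"rosette"); 
    r=min(r,key=lambda r:np.linalg.norm(np.array(r["box"][:2])+np.array(r["box"][2:])/2-proj(p,[.546,.296,.11])))
    D.append((p,r["region"])); print(n,r["confidence"],r["box"])
a=np.linspace(0,2*np.pi,48,endpoint=False)
pts=np.vstack([np.c_[.045*np.cos(a),.045*np.sin(a),0*a+z] for z in(0,.008)]+[np.c_[.02*np.cos(a),.02*np.sin(a),0*a+.0185]])
def mask(p,c):
    q=np.float32([proj(p,x+c) for x in pts]); m=np.zeros((1536,2048),np.uint8)
    cv2.fillConvexPoly(m,np.round(cv2.convexHull(q)*4+1.5).astype(np.int32),1); return m
Rs=[(p,cv2.resize(g.astype(np.uint8),None,fx=4,fy=4,interpolation=cv2.INTER_NEAREST)) for p,g in D]
def f(c):
    t=0
    for p,R in Rs: m=mask(p,c/100); t-=float((m&R).sum())/float((m|R).sum())
    return t
u=np.array([54.6,29.6,10.6]); 
r=minimize(f,u,method="Nelder-Mead",options=dict(initial_simplex=u+np.vstack([np.zeros(3),np.eye(3)*.8]))); print(r.x/100,r.fun)
E
```

```text
scene 0.94 [293.3, 104.3, 31.6, 23.3]
side 0.84 [237.8, 105.7, 27.6, 15.0]
[0.54670472 0.29476312 0.10705394] -1.8877758244994873
```

The fit gives (0.547, 0.295, 0.107), about 1 mm from the seat's axis, so I lower it.

{"op": "jog_arm", "data": {"moves": [[0, 0.2, 3, 0, 0, 0], [0, 0.5, 10, 0, 0, 0], [0, 0.8, 20, 0, 0, 0], [0, 0.8, 31, 0, 0, 0], [0, 0.8, 42, 0, 0, 0], [0, 0.8, 50, 0, 0, 0], [0, 0.8, 55, 0, 0, 0], [0, 0.8, 58, 0, 0, 0]]}}

```text
time_s: 13.9
position: [0.4248, 0.272, 0.0713]
eef_rot: [[-0.98, -0.197, -0.0], [-0.197, 0.98, -0.0], [0.0, -0.0, -1.0]]
force: [0.4, 0.1, -1.4]
width: 0.25
grip_force: 41.3
```

{"op": "jog_arm", "data": {"moves": [[0, 0, 2, 0, 0, 0], [0, 0, 4, 0, 0, 0], [0, 0, 6, 0, 0, 0], [0, 0, 8, 0, 0, 0], [0, 0, 10, 0, 0, 0], [0, 0, 13, 0, 0, 0], [0, 0, 17, 0, 0, 0], [0, 0, 20, 0, 0, 0]]}}

```text
time_s: 14.9
position: [0.4247, 0.272, 0.0512]
eef_rot: [[-0.98, -0.197, -0.0], [-0.197, 0.98, -0.0], [0.0, -0.0, -1.0]]
force: [0.5, 0.3, -2.0]
width: 0.255
grip_force: 41.4
```

```bash
python3 - <<'E'
from h import *
s=sense(); print(s["time_s"],s["position"],np.array(s["force"]).round(1),np.array(s["moment"]).round(2))
a=[]
for n,(x,y) in(("scene",(240,80)),("side",(185,80))):
    p=capture(n); a.append(cv2.resize(p["pixels"][y:y+90,x:x+95],None,fx=4,fy=4,interpolation=cv2.INTER_CUBIC))
    for r in spot_point(p,"rosette")[:2]: print(n,round(r["confidence"],2),ray(p,r["point"],.04))
cv2.imwrite("pics/u.png",np.hstack(a))
E
```

```text
14.9 [0.42469084 0.27196133 0.05124325] [ 0.5  0.3 -2. ] [-0.02 -0.   -0.01]
scene 0.82 [0.54026957 0.29779306 0.04      ]
side 0.61 [0.55399687 0.28930366 0.04      ]
```

View pics/u.png

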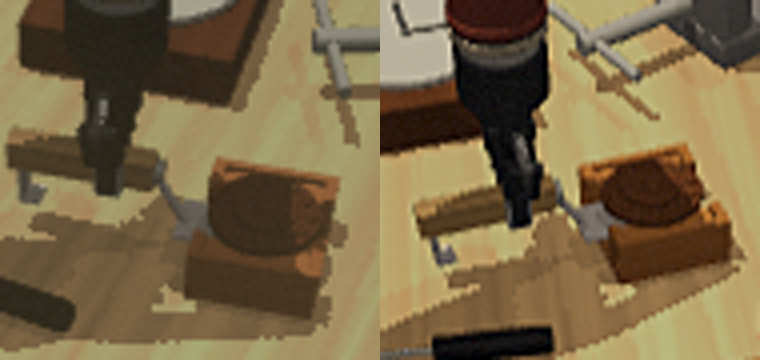

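The rosette sits inside the lips in both views, and the blade hangs free in the gap. I draw it straight back.

{"op": "jog_arm", "data": {"moves": [[2, 0, 0, 0, 0, 0], [7, 0, 0, 0, 0, 0], [16, 0, 0, 0, 0, 0], [29, 0, 0, 0, 0, 0], [45, 0, 0, 0, 0, 0], [62, 0, 0, 0, 0, 0], [79, 0, 0, 0, 0, 0], [94, 0, 0, 0, 0, 0]]}}

```text
time_s: 16.1
position: [0.3311, 0.2532, 0.0515]
eef_rot: [[-0.98, -0.197, -0.0], [-0.197, 0.98, -0.0], [0.0, -0.0, -1.0]]
force: [-0.3, -0.5, -2.0]
width: 0.243
grip_force: 41.4
```

{"op": "jog_arm", "data": {"moves": [[7, 0, 0, 0, 0, 0], [10, 0, 0, 0, 0, 0], [10, 0, -8, 0, 0, 0], [10, 0, -25, 0, 0, 0], [10, 0, -45, 0, 0, 0], [10, 0, -65, 0, 0, 0], [10, 0, -75, 0, 0, 0], [10, 0, -80, 0, 0, 0]]}}

```text
time_s: 17.1
position: [0.3233, 0.2517, 0.1323]
eef_rot: [[-0.98, -0.197, 0.001], [-0.197, 0.98, 0.0], [-0.001, 0.0, -1.0]]
force: [-0.7, -0.0, -1.7]
width: 0.252
grip_force: 41.4
```

```bash
python3 - <<'E'
from h import *
s=sense(); E=np.array(s["eef_rot"]); print(s["time_s"],s["position"],np.array(s["force"]).round(1))
a=np.linspace(0,2*np.pi,48,endpoint=False)
pts=np.vstack([np.c_[.045*np.cos(a),.045*np.sin(a),0*a+z] for z in(0,.008)]+[np.c_[.02*np.cos(a),.02*np.sin(a),0*a+.0185]])
Rs=[]
for n in("scene","side"):
    p=capture(n); r=outline_of(p,"rosette"); r=min(r,key=lambda r:np.linalg.norm(np.array(r["box"][:2])+np.array(r["box"][2:])/2-proj(p,[.546,.296,.05])))
    print(n,r["confidence"],r["box"]); Rs.append((p,cv2.resize(r["region"].astype(np.uint8),None,fx=4,fy=4,interpolation=0)))
def f(c):
    t=0
    for p,R in Rs:
        q=np.float32([proj(p,x+c/100) for x in pts]); m=np.zeros((1536,2048),np.uint8)
        cv2.fillConvexPoly(m,np.round(cv2.convexHull(q)*4+1.5).astype(np.int32),1); t-=float((m&R).sum())/float((m|R).sum())
    return t
u=np.array([54.6,29.6,4]); r=minimize(f,u,method="Nelder-Mead",options=dict(initial_simplex=u+np.vstack([np.zeros(3),np.eye(3)*.8]))); print(r.x/100,r.fun)
# move back: original grip pose TCP (0.4554,-0.3133) , yaw -0.129
print("delta",E.T@(np.array([.4554,-.3133,.13])-s["position"])*1000)
E
```

```text
17.1 [0.32331889 0.25168172 0.13225579] [-0.7 -0.  -1.7]
scene 0.8 [294.5, 125.8, 28.0, 19.1]
side 0.69 [238.5, 120.6, 26.4, 13.8]
[0.54670114 0.3018089  0.03782913] -1.7741861489710211
delta [ -18.37969206 -579.92464183    2.10997571]
```

{"op": "jog_arm", "data": {"moves": [[0, -6, 0, 0, 0, 0], [-1, -20, 0, 0, 0, 0], [-2, -45, 0, 0, 0, 0], [-3, -85, 0, 0, 0, 0], [-4, -130, 0, 0, 0, 0], [-6, -175, 0, 0, 0, 0], [-7, -220, 0, 0, 0, 0], [-8, -265, 0, 0, 0, 0]]}}

```text
time_s: 18.3
position: [0.3827, -0.009, 0.1316]
eef_rot: [[-0.981, -0.196, 0.0], [-0.196, 0.981, -0.0], [-0.0, -0.0, -1.0]]
force: [0.6, 1.1, -2.5]
width: 0.25
grip_force: 41.5
```

{"op": "jog_arm", "data": {"moves": [[-1, -45, 0, 0, 0, 0.04], [-3, -90, 0, 0, 0, 0.08], [-4, -135, 0, 0, 0, 0.13], [-6, -180, 0, 0, 0, 0.18], [-7, -220, 0, 0, 0, 0.23], [-8, -255, 0, 0, 0, 0.28], [-9, -280, 0, 0, 0, 0.31], [-10, -300, 0, 0, 0, 0.327]]}}

```text
time_s: 19.3
position: [0.451, -0.3005, 0.1312]
eef_rot: [[-0.991, 0.13, -0.001], [0.13, 0.991, 0.0], [0.001, 0.0, -1.0]]
force: [0.4, -0.2, -2.1]
width: 0.253
grip_force: 41.6
```

{"op": "jog_arm", "data": {"moves": [[0, 0, 0, 0, 0, 0], [0, 0, 0, 0, 0, 0], [0, 0, 0, 0, 0, 0]]}}

```text
time_s: 19.68
position: [0.4516, -0.2979, 0.1315]
eef_rot: [[-0.992, 0.127, -0.0], [0.127, 0.992, 0.0], [0.0, 0.0, -1.0]]
force: [1.0, 0.2, -2.8]
width: 0.253
grip_force: 41.6
```

```bash
python3 - <<'E'
from h import *
s=sense(); E=np.array(s["eef_rot"]); print(s["time_s"],s["position"],np.arctan2(-E[1,0],-E[0,0]))
print("delta",E.T@(np.array([.4554,-.3133,.03])-s["position"])*1000)
E
```

```text
19.675 [ 0.45155412 -0.29793312  0.13148555] -0.12769938138326703
delta [ -5.80900514 -14.7916471  101.47763791]
```

{"op": "jog_arm", "data": {"moves": [[-2, -5, 10, 0, 0, 0], [-5, -12, 30, 0, 0, 0], [-6, -15, 52, 0, 0, 0], [-6, -15, 72, 0, 0, 0], [-6, -15, 86, 0, 0, 0], [-6, -15, 94, 0, 0, 0], [-6, -15, 98, 0, 0, 0], [-6, -15, 100, 0, 0, 0]]}}

```text
time_s: 20.68
position: [0.4561, -0.3148, 0.0319]
eef_rot: [[-0.992, 0.128, 0.001], [0.128, 0.992, -0.001], [-0.001, -0.001, -1.0]]
force: [-0.0, -0.6, -2.2]
width: 0.252
grip_force: 41.6
```

{"op": "jog_arm", "data": {"moves": [[0, 0, 0.7, 0, 0, 0], [0, 0, 1.3, 0, 0, 0], [0, 0, 1.8, 0, 0, 0], [0, 0, 1.8, 0, 0, 0]]}}

```text
time_s: 21.18
position: [0.4558, -0.3146, 0.0299]
eef_rot: [[-0.992, 0.128, 0.0], [0.128, 0.992, -0.0], [-0.0, -0.0, -1.0]]
force: [-0.8, 0.8, -2.7]
width: 0.249
grip_force: 41.6
```

{"op": "jog_arm", "data": {"moves": [[0, 0, 0.4, 0, 0, 0], [0, 0, 0.8, 0, 0, 0], [0, 0, 0.8, 0, 0, 0]]}}

```text
time_s: 21.55
position: [0.4558, -0.3146, 0.0297]
eef_rot: [[-0.992, 0.128, -0.0], [0.128, 0.992, -0.0], [0.0, -0.0, -1.0]]
force: [-2.7, 2.1, 6.8]
width: 0.25
grip_force: 42.7
```

Contact, at +6.8 N. I open the fingers and rise.

{"op": "jog_arm", "data": {"moves": [[0, 0, -0.5, 0, 0, 0], [0, 0, -0.5, 0, 0, 0], [0, 0, -0.5, 0, 0, 0], [0, 0, -0.5, 0, 0, 0], [0, 0, -0.5, 0, 0, 0], [0, 0, -0.5, 0, 0, 0], [0, 0, -0.5, 0, 0, 0], [0, 0, -0.5, 0, 0, 0]], "fingers": 60}}

```text
time_s: 22.55
position: [0.4558, -0.3145, 0.0295]
eef_rot: [[-0.992, 0.128, 0.0], [0.128, 0.992, -0.0], [-0.0, -0.0, -1.0]]
force: [-0.3, 0.4, -0.3]
width: 0.707
grip_force: 0.0
```

{"op": "jog_arm", "data": {"moves": [[0, 0, -10, 0, 0, 0], [0, 0, -30, 0, 0, 0], [0, 0, -60, 0, 0, 0], [0, 0, -110, 0, 0, 0], [0, 0, -160, 0, 0, 0], [0, 0, -200, 0, 0, 0], [0, 0, -220, 0, 0, 0], [0, 0, -220, 0, 0, 0]]}}

```text
time_s: 23.55
position: [0.4563, -0.315, 0.2509]
eef_rot: [[-0.992, 0.128, 0.002], [0.128, 0.992, -0.002], [-0.002, -0.002, -1.0]]
force: [-0.8, 0.6, 0.1]
width: 0.698
grip_force: 0.0
```

```bash
python3 - <<'E'
from h import *
p=capture("wrist"); q=capture("side"); c=capture("scene")
for t,z in (("lifter_grip",.048),("lifter_blade",.006),("lifter_heel",.003),("lifter",.003)):
    for r in spot_point(p,t)[:2]: print(t,round(r["confidence"],2),np.round(ray(p,r["point"],z),3))
f=lambda im,y,x,h,w:cv2.resize(im["pixels"][y:y+h,x:x+w],(400,300),interpolation=cv2.INTER_CUBIC)
cv2.imwrite("pics/end.png",np.vstack([np.hstack([f(p,0,0,384,512),f(q,210,190,120,160)]),np.hstack([f(q,95,210,60,80),f(c,95,260,75,100)])]))
E
```

```text
lifter_grip 0.79 [ 0.457 -0.314  0.048]
lifter_blade 0.68 [ 0.581 -0.329  0.006]
lifter 0.78 [ 0.503 -0.32   0.003]
lifter 0.42 [ 0.372 -0.152  0.003]
```

View pics/end.png

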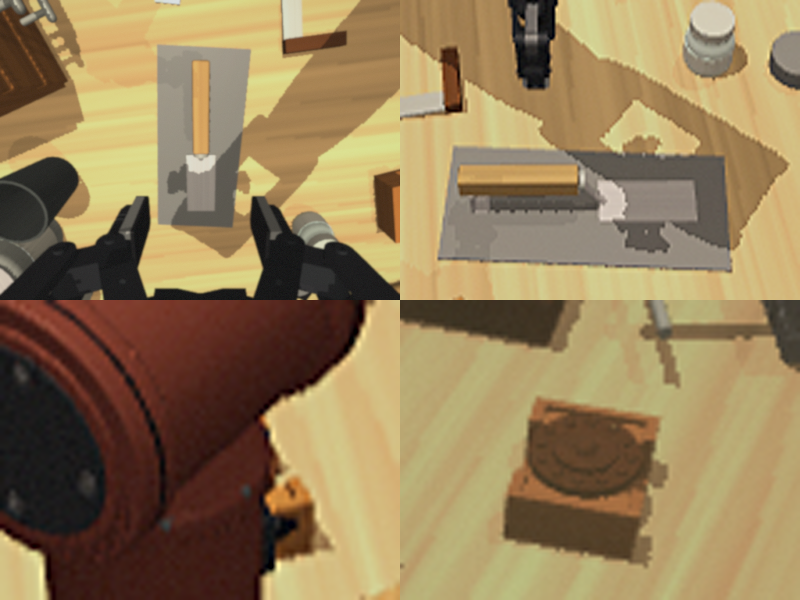

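The lifter stands flat on its mat with the blade empty. The rosette lies inside the lips of the cradle, at about (590,450) in the lower-right pane, and the gripper is clear. I'll hand the job in.

```bash
python3 -c "
from workcell import *
print(sign_off())"
```

```text
the job is handed in; nothing more can be done
None
```

I handed the job in at about 24 s on the clock: the rosette lies in the empty cradle, the lifter stands back on its mat, and I saw nothing else disturbed in the last pictures (the judge's verdict was not shown).

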